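Find the full fittings box by weight and set it in the kit tray

TASK

The two closed boxes with green lids look exactly alike, but one is full of steel fittings and the other is nearly empty. Lift the left-hand one well clear of the worktop to feel its weight and put it back, then lift the right-hand one. Set the heavier of the two down upright in the white tray, letting go only when it is down; the lighter one must end standing upright where it stood at the start.

Things in the scene. Friction and masses are not known exactly. Their poses are not given: they have to be found in the camera images.
- box_1: closed plastic box: grey lower part, green lid that does not open, a steel latch on each short end. 84 mm long (its x; the latches add 3 mm at each end), 52 mm wide (its y), 56 mm high. Origin at the centre of the underside, z up. Grasp it across its width, on the plain long sides. It weighs either about 0.15 or about 0.6 kg (a quarter more or less); box_2 the other
- box_2: the other closed box, the same in every way but the weight. Which box is the heavy one can only be felt; which stands on the left (larger y) changes from start to start
- tray: shallow white tray, fixed, nearer to the robot than the boxes: outside 140 (its x) by 200 mm (its y), walls 4 mm thick, 16 mm high, floor 3 mm thick; inside 132 by 192 mm: a box fits at any yaw. A lug adds 8 mm at each end of its y. Origin at the centre of the underside, z up. Tall equipment stands to its left (y over 0.25) and right (y under -0.27), both from x = 0.44 on
Things that resemble listed ones, but are neither listed nor needed, are in the scene too. What is shaped like the box_2 but blue is not meant.

How it is judged:
On the way, in this order (a step that is already met when the one before it is completed fails the run):
1. the left-hand box (the one with the larger y) is lifted at least 25 mm while the other stands on the worktop (((y of box_1 in the frame of box_2 above 0 m and height (world z) of box_1 above 0.025 m and height (world z) of box_2 below 0.012 m) or (y of box_2 in the frame of box_1 above 0 m and height (world z) of box_2 above 0.025 m and height (world z) of box_1 below 0.012 m))), for 0.2 s.
2. the left-hand box stands on the worktop again and the right-hand one is lifted at least 25 mm (((y of box_1 in the frame of box_2 above 0 m and height (world z) of box_2 above 0.025 m and height (world z) of box_1 below 0.012 m) or (y of box_2 in the frame of box_1 above 0 m and height (world z) of box_1 above 0.025 m and height (world z) of box_2 below 0.012 m))), for 0.2 s.
3. one of the boxes is brought down into the tray in the fingers, to within 15 mm of the tray's floor (not dropped) (((z of box_1 in the frame of tray below 0.018 m and horizontal distance between box_1 and tray below 0.08 m and contact force between box_1 and the fingers above 0.5 N) or (z of box_2 in the frame of tray below 0.018 m and horizontal distance between box_2 and tray below 0.08 m and contact force between box_2 and the fingers above 0.5 N))), for 0.05 s.
At the end, for the whole second after the job is handed in: The heavier box (it presses on the tray with over 3.5 N) stands upright and flat on the tray's floor inside its walls (within 5 degrees, no more than 5 mm up, not resting on a wall), at rest; the lighter box stands upright on the worktop within 60 mm of where it stood at the start, at rest (((horizontal distance between box_1 and tray below 0.08 m and z of box_1 in the frame of tray below 0.008 m and contact force between box_1 and tray above 3.5 N and angle between each of box_1, box_2's own z axis and vertical below 0.09 rad and linear speed of each of box_1, box_2 below 0.02 m/s and distance of box_2 from where it was at the start of the episode below 0.06 m) or (horizontal distance between box_2 and tray below 0.08 m and z of box_2 in the frame of tray below 0.008 m and contact force between box_2 and tray above 3.5 N and angle between each of box_2, box_1's own z axis and vertical below 0.09 rad and linear speed of each of box_2, box_1 below 0.02 m/s and distance of box_1 from where it was at the start of the episode below 0.06 m))); the robot touches nothing.
It also fails if it takes over 72 s, if anything falls off the work surface, if the arm or the gripper's body presses on something with over 40 N, if the wrist force passes 120 N, or if a joint passes its speed limit or range.

ROBOT

A 6-joint arm with a two-finger parallel gripper is mounted at the origin on a cart in front of the work surface, level with it; the furniture and walls round the work are solid. World frame = base frame: x ahead of the robot, y to its left, z up, the work surface at z = 0. Lengths are in m, angles in rad, forces in N, time in s.
With the tool pointing down it reaches from about 0.35 to 0.775 m from the base axis. Payload 7.3 kg.
Tool frame: the origin (TCP) lies on the centre line of the jaws, within the pads' length; the fingertips stand 25 mm ahead of it and the grasp point (between the pads) lies 6 mm ahead of it; z points along the fingers, y is the direction in which the jaws open and shut (so a half turn about z gives the same grasp; the last joint's range is limited). The gripper opens to 92 mm and grips with 3 to 60 N. Pads are 19 mm wide; open, the fingers measure 130 mm over their backs; the gripper's body (75 mm by 190 mm) begins 47 mm behind the grasp point.
Start: joints at [0.973, 0.342, 1.524, -0, 1.275, -0.146], TCP at [0.229, 0.472, 0.252] pointing down, gripper open.
Joint ranges: [-2.53, 2.53], [-0.77, 2.02], [0.04, 2.7], [-1, 4.14], [0.28, 2.66], [-3.11, 3.11]. Speed limits (rad/s): [2.57, 2.57, 3.14, 3.14, 3.14, 3.14].

INTERFACE

Orientations are given as [roll, pitch, yaw] about the fixed x, y, z axes, in that order (R = Rz(yaw) Ry(pitch) Rx(roll)).
In Python, from cell import telemetry, read_camera, workorder gives the robot as it stands.
- The arm moves only by the shell command python3 -m creep 'ROWS' [FORCE]. ROWS is JSON, one flat list of numbers, 5 for each row, row after row: the opening, from 0 (shut) to 1 (fully open), then the shift along the world's x, y, z in m, then the turn about the world's z in rad. A call has 1 to 12 rows; each row shifts and turns the pose as measured when the row begins; what a row does not reach is not made up. A row lasts 1/8 s, in which the tool goes at most 62.5 mm and 10.7 degrees, less where a joint would pass 70% of its speed; a pose out of reach is approached as far as the arm can. A call is refused whole if a number of a shift passes 0.0625 or a number of a turn 0.188, either way. A call with a gripper value outside its range is refused whole. The fingers move at their own pace and stop on an object; FORCE is the grip in N (left out, the last holds). Time passes only in rows, so rows that do not move let the fingers close. It gives the time, the measured TCP pose, the force and the opening at its end, in the units of the state.
- telemetry.observe(): the state, without advancing time (a new reading comes with each control period).
- read_camera(name): name is "scene" or "side" or "wrist"; returns a dict with "image" (480x640x3 uint8, red, green, blue), "fovy" (degrees; the focal length in pixels is half the picture's height over the tangent of half this angle, whatever the lens; pixels are square), "cx", "cy" (the principal point, pixels), "R" (3x3) and "t" (3): a world point X has camera coordinates R X + t. Camera axes: x right, y down, z forward; pixel columns grow to the right and rows downward; lengths in m; the calibration is good to about 2 mm. A picture is of the moment at which its call begins. There is no depth.
- workorder.hand_in(): hands the job in, once; it reports no verdict.
The state is a dict: "time": time; "qpos": joint angles; "qvel": joint speeds; "joint_efforts": joint torques, N m; "tool_pos": TCP position; "tool_rot": TCP orientation; "contact_force": force on the tool from outside, world axes, zero at the start; "torque": the same for the moment, N m; "opening": finger opening in m.
Only numpy, scipy, OpenCV 4.12 (cv2) and the standard library are available. Lean on these libraries where they do the work, as an engineer would, in place of code of your own. Each camera call takes 0.05 s, during which the arm holds its last target.

## Working session

There is one attempt and no reset: what is moved stays moved. The work goes in short steps, Python scripts to look and compute and a shell command to move; the robot and the scene stay as the last step left them, time stands still between calls to the robot, and variables do not carry over. Pictures are saved under pics/ and viewed, and the job is handed in when it is done.

```bash
ls; mkdir -p pics; python3 - <<'E'
from cell import telemetry, read_camera
import cv2
s=telemetry.observe(); print({k:s[k] for k in s})
for n in("scene","side","wrist"):
    c=read_camera(n); cv2.imwrite(f"pics/{n}0.png",c["image"][:,:,::-1]); print(n,c["fovy"],c["cx"],c["cy"],c["R"],c["t"])
E
```

```text
pics
{'time': 0.0, 'qpos': array([ 9.73051386e-01,  3.42742077e-01,  1.52502278e+00,  6.80058514e-06,
        1.27542364e+00, -1.46012882e-01]), 'qvel': array([ 0.00069522, -0.00072435,  0.00091678,  0.00172283, -0.00291039,
       -0.00024605]), 'joint_efforts': array([ 1.99616399e-03, -4.31251180e+01, -2.44217330e+01,  7.20295077e-02,
        5.59824833e-02, -1.68065044e-04]), 'tool_pos': array([0.22894449, 0.47203001, 0.25103289]), 'tool_rot': array([-3.14001473e+00, -2.38620758e-04,  2.68985842e+00]), 'contact_force': array([-1.159415  , -0.14400599,  0.35011922]), 'torque': array([-0.02204005,  0.00786339,  0.03130477]), 'opening': 0.0918405028109885}
scene 55.18351949517187 316.11100344433356 243.96690115130053 [[ 0.16844219 -0.98570452  0.00371959]
 [-0.86426898 -0.1495031  -0.48029986]
 [ 0.47398984  0.07768803 -0.87709646]] [-0.07504128  0.53715922  0.59498485]
side 42.36588713785767 316.14181988524575 261.0359710899692 [[-0.75167854 -0.65942568  0.01171102]
 [-0.56915577  0.63960385 -0.51669007]
 [ 0.33322829 -0.39505023 -0.85609241]] [0.4423307  0.34461057 0.83937693]
wrist 69.73553030123038 320.07623672355834 235.48402637966845 [[ 0.43674466  0.89958197 -0.00252633]
 [ 0.86571191 -0.41953414  0.27300915]
 [ 0.24453422 -0.12142237 -0.96200812]] [-0.52400478 -0.0336748   0.39056152]
```

View pics/scene0.png

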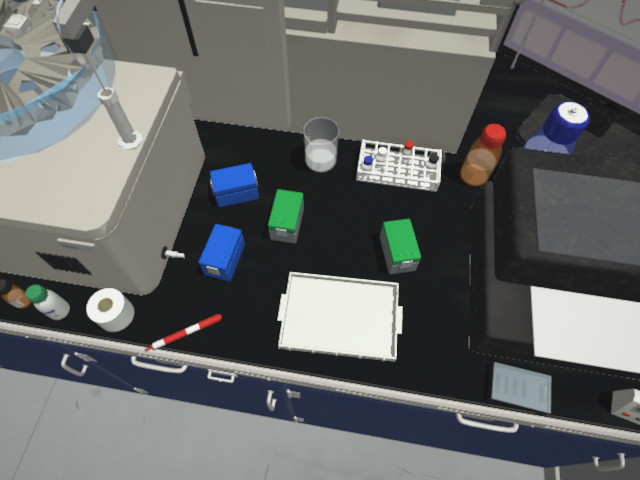

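View pics/side0.png

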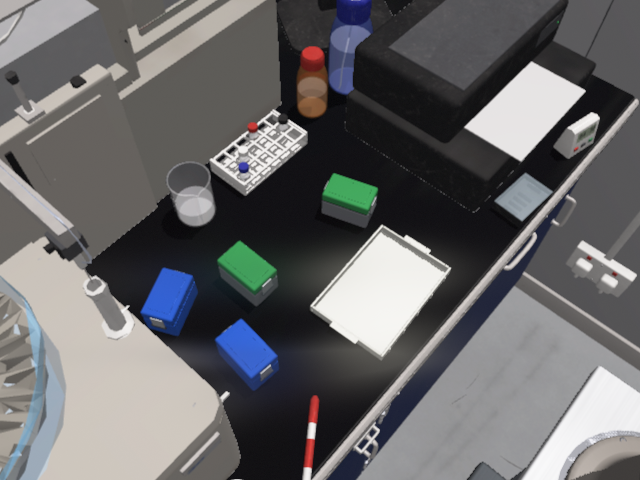

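View pics/wrist0.png

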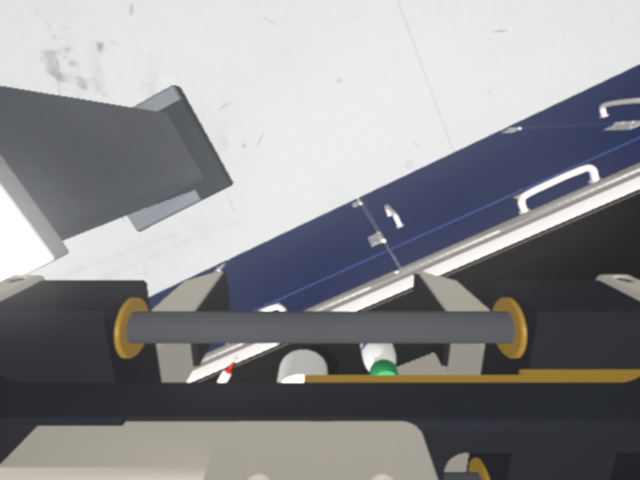

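```bash
cat > h.py <<'E'
from cell import telemetry, read_camera
import cv2, numpy as np
def cam(n):
    c=read_camera(n); f=240/np.tan(np.radians(c["fovy"])/2)
    K=np.array([[f,0,c["cx"]],[0,f,c["cy"]],[0,0,1]]); return c["image"],K,np.array(c["R"]),np.array(c["t"])
def H(K,R,t,z): # plane (x,y,1)->pixel
    return K@np.column_stack([R[:,0],R[:,1],R[:,2]*z+t])
X0,X1,Y0,Y1,S=0.3,0.75,-0.3,0.3,1000
def rect(n,z,c=None):
    im,K,R,t=c or cam(n)
    # top view px: u=(Y1-y)*S, v=(X1-x)*S
    A=np.array([[0,-1/S,X1],[-1/S,0,Y1],[0,0,1]])
    return cv2.warpPerspective(im,H(K,R,t,z)@A,(int((Y1-Y0)*S),int((X1-X0)*S)),flags=cv2.INTER_LINEAR|cv2.WARP_INVERSE_MAP)
def w(u,v): return X1-v/S, Y1-u/S
E
python3 - <<'E'
from h import *
for n in("scene","side"):
    c=cam(n); r=rect(n,0.056,c); cv2.imwrite(f"pics/top_{n}.png",r[:,:,::-1])
    hsv=cv2.cvtColor(r,cv2.COLOR_RGB2HSV)
    m=cv2.inRange(hsv,(50,150,40),(75,255,255))
    cs,_=cv2.findContours(m,cv2.RETR_EXTERNAL,cv2.CHAIN_APPROX_NONE)
    for k in cs:
        if cv2.contourArea(k)<1000: continue
        mm=np.zeros_like(m);cv2.drawContours(mm,[k],-1,255,-1)
        V=hsv[:,:,2][mm>0]; th,_=cv2.threshold(V.reshape(-1,1),0,255,cv2.THRESH_OTSU)
        print(n,"all",w(*cv2.minAreaRect(k)[0]),cv2.minAreaRect(k)[1:], "V",np.percentile(V,[5,25,50,75,95]),th)
        for t2 in (th,):
            b=((mm>0)&(hsv[:,:,2]>t2)).astype(np.uint8); b=cv2.morphologyEx(b,cv2.MORPH_OPEN,np.ones((5,5)))
            k2=max(cv2.findContours(b,0,1)[0],key=cv2.contourArea); q=cv2.minAreaRect(k2); print("  top",w(*q[0]),q[1:])
    r=rect(n,0.016,c); cv2.imwrite(f"pics/tray_{n}.png",r[:,:,::-1])
    g=cv2.inRange(cv2.cvtColor(r,cv2.COLOR_RGB2HSV),(0,0,140),(180,60,255)); 
    cs,_=cv2.findContours(g,0,1)
    for k in cs:
        q=cv2.minAreaRect(k)
        if q[1][0]*q[1][1]>15000: print(n,"white",w(*q[0]),q[1:])
E
```

```text
scene all (0.62025, -0.12625000000000003) ((88.86000061035156, 53.75871658325195), 71.56505584716797) V [106. 172. 178. 179. 180.] 145.0
  top (0.6223000030517578, -0.1269000244140625) ((81.58675384521484, 49.33152770996094), 71.56504821777344)
scene all (0.6487200012207032, 0.0939599914550781) ((52.99427032470703, 89.99027252197266), 0.8425242304801941) V [110. 173. 177. 178. 179.] 144.0
  top (0.651, 0.0935) ((80.0, 49.0), 90.0)
scene white (0.34935244750976563, 0.0004208068847655899) ((599.7373657226562, 48.06999969482422), 1.9269813299179077)
scene white (0.47735659790039064, -0.03680059814453124) ((143.9017333984375, 216.6155242919922), 86.76029968261719)
side all (0.6212176666259766, -0.12134225463867188) ((84.75859832763672, 59.93604278564453), 71.896240234375) V [ 77. 156. 167. 169. 170.] 126.0
  top (0.6228999938964843, -0.12520004272460938) ((81.90298461914062, 49.64775848388672), 71.56504821777344)
side all (0.6510058975219727, 0.09589543151855467) ((51.307716369628906, 82.6922836303711), 0.8550974130630493) V [137. 158. 160. 162. 164.] 144.0
  top (0.664, 0.095) ((54.0, 46.0), 90.0)
side white (0.3525, -0.018000000000000016) ((27.0, 562.0), 90.0)
side white (0.47878964233398436, -0.03592413330078126) ((142.8706817626953, 216.62554931640625), 86.633544921875)
```

View pics/top_scene.png

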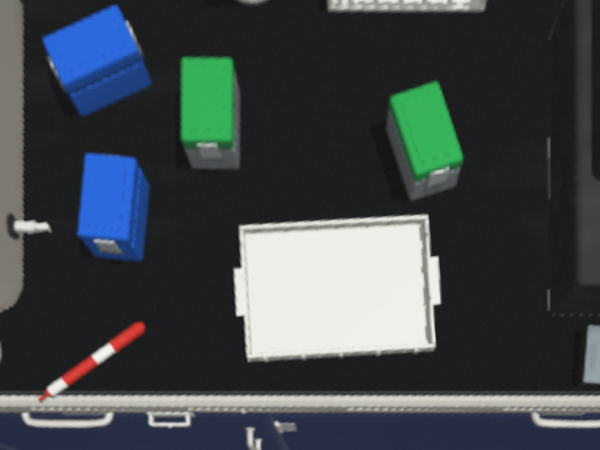

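View pics/top_side.png

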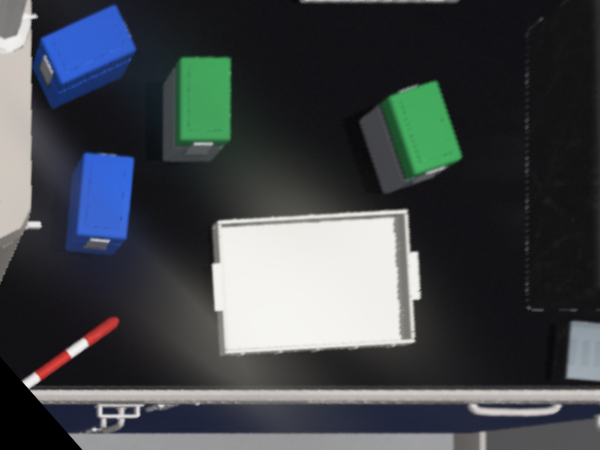

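The scene camera shows the left green box at pixel (286,215), world about (0.651, 0.094) with yaw ≈ 0. The right green box is at (401,245), about (0.6225, -0.126) with yaw ≈ 0.32. The tray is at (340,315), about (0.478, -0.036) with yaw ≈ 0.06. The blue look-alikes are to the left of both boxes. I'll start the approach by swinging inward, clear of the equipment on the left.

```bash
python3 -m creep '[1,0.02,-0.045,0,0.05, 1,0.02,-0.045,0,0.05, 1,0.02,-0.045,0,0.05, 1,0.02,-0.045,0,0.05, 1,0.02,-0.045,0,0.05, 1,0.02,-0.045,0,0.05, 1,0.02,-0.045,0,0.05, 1,0.02,-0.045,0,0.05]' 40
```

```text
time: 1.25
tool_pos: [0.3912, 0.1036, 0.2512]
tool_rot: [3.141, 0.002, 3.11]
contact_force: [0.5, 0.5, 0.5]
opening: 0.0918
```

```bash
python3 -m creep '[1,0.043,-0.0015,-0.015,0.003, 1,0.043,-0.0015,-0.015,0.003, 1,0.043,-0.0015,-0.015,0.003, 1,0.043,-0.0015,-0.015,0.003, 1,0.043,-0.0015,-0.015,0.003, 0.85,0.043,-0.002,-0.015,0.003, 0.85,0,0,0,0]'
python3 - <<'E'
from h import *
s=telemetry.observe(); print(s["tool_pos"],s["tool_rot"],s["qpos"])
for n in("wrist","scene"):
    im,K,R,t=cam(n)
    for c in [(0.651,0.094,0),(0.6225,-0.126,0.32)]:
        a=np.array([[sx*.042,sy*.026] for sx,sy in((1,1),(1,-1),(-1,-1),(-1,1))])@np.array([[np.cos(c[2]),np.sin(c[2])],[-np.sin(c[2]),np.cos(c[2])]])+c[:2]
        P=np.column_stack([a,np.full(4,.056)])@R.T+t; p=P@K.T; p=p[:,:2]/p[:,2:]
        im=cv2.polylines(np.ascontiguousarray(im),[np.int32(p.round())],True,(255,0,0),1)
    cv2.imwrite(f"pics/{n}1.png",im[:,:,::-1])
E
```

```text
time: 2.12
tool_pos: [0.658, 0.0889, 0.1563]
tool_rot: [3.141, 0.003, 3.121]
contact_force: [-0.9, 0.2, -0.2]
opening: 0.0797
[0.65798117 0.08887066 0.15633077] [3.14135204e+00 2.58355653e-03 3.12130608e+00] [ 1.88679464e-02  6.73605906e-01  1.23337901e+00  1.47691175e-04
  1.23201674e+00 -1.53169102e+00]
```

View pics/wrist1.png

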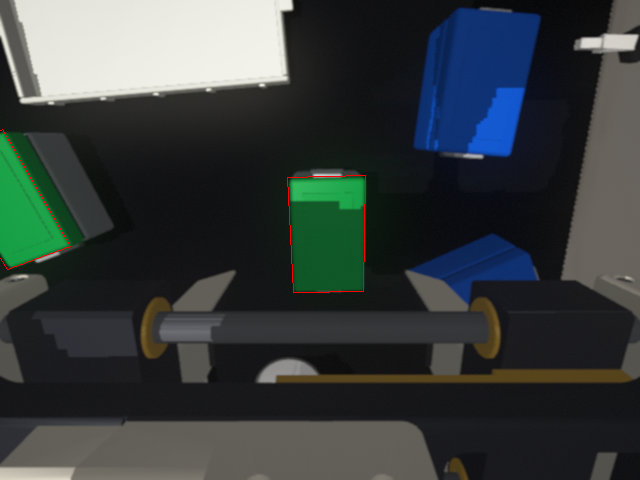

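View pics/scene1.png

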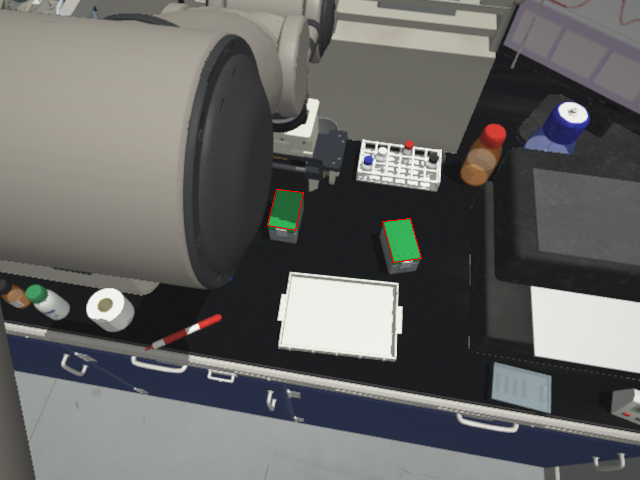

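```bash
python3 - <<'E'
from h import *
im,K,R,t=cam("wrist"); print("wristcam pos",-R.T@t)
for n,px in(("scene",[(321,168,0),(322,163,0),(322,130,.08),(322,130,.1),(322,122,.08)]),("side",[(195,215,0),(189,180,.08),(189,180,.1)])):
    im,K,R,t=cam(n)
    for u,v,z in px:
        q=np.linalg.inv(H(K,R,t,z))@[u,v,1]; print(n,u,v,z,q[:2]/q[2])
E
```

```text
wristcam pos [0.58195282 0.09112348 0.29084492]
scene 321 168 0 [0.80007047 0.0500268 ]
scene 322 163 0 [0.81369637 0.05011045]
scene 322 130 0.08 [0.83290494 0.05448476]
scene 322 130 0.1 [0.81467901 0.05178901]
scene 322 122 0.08 [0.85409189 0.05797113]
side 195 215 0 [0.81705374 0.0619206 ]
side 189 180 0.08 [0.82556371 0.05057047]
side 189 180 0.1 [0.81135131 0.05925346]
```

The red model outline fits the left box's lid in the wrist view, corners (289,177) to (364,291), and in the scene view. The beaker at x ≈ 0.82 is out of the way, so I'm going down.

```bash
python3 -m creep '[0.85,-0.007,0.005,0,0.015, 0.85,0,0,-0.03,0, 0.85,0,0,-0.03,0, 0.85,0,0,-0.03,0, 0.85,0,0,-0.02,0, 0.85,0,0,0,0]'
```

```text
time: 3.12
tool_pos: [0.6456, 0.0978, 0.0552]
tool_rot: [3.14, 0.015, -3.14]
contact_force: [0.4, -0.3, 1.1]
opening: 0.0777
```

```bash
python3 -m creep '[0.85,0.003,-0.003,0,0, 0.85,0,0,-0.014,0, 0.85,0,0,0,0]'
```

```text
time: 3.5
tool_pos: [0.6498, 0.095, 0.0439]
tool_rot: [3.14, 0.02, -3.139]
contact_force: [-0.4, -0.4, -0.3]
opening: 0.0782
```

```bash
python3 -m creep '[0.85,0.001,-0.001,-0.005,0, 0.4,0,0,0,0, 0.4,0,0,0,0, 0.4,0,0,0,0, 0.4,0,0,0,0, 0.4,0,0,0,0]' 35; python3 -c "
from cell import telemetry as t;s=t.observe();print(s['joint_efforts'],s['contact_force'],s['torque'])"
```

```text
time: 4.25
tool_pos: [0.6513, 0.0939, 0.0392]
tool_rot: [3.14, 0.021, -3.139]
contact_force: [0.1, -0.0, -0.5]
opening: 0.052
[ 3.96260968e-02 -6.00275373e+01 -2.04439849e+01  1.96041801e-03
  2.62000499e-02 -8.65090900e-03] [ 0.1208009  -0.04849935 -0.45965489] [-0.00054062 -0.0440506   0.0268642 ]
```

Closed on 52 mm, the box width. Lifting.

```bash
python3 -m creep '[0.4,0,0,0.008,0, 0.4,0,0,0.015,0, 0.4,0,0,0.015,0, 0.4,0,0,0.01,0, 0.4,0,0,0,0, 0.4,0,0,0,0, 0.4,0,0,0,0, 0.4,0,0,0,0]'; python3 -c "
from h import *
s=telemetry.observe();print(s['joint_efforts'],s['contact_force'],s['torque'])
cv2.imwrite('pics/side2.png',cam('side')[0][:,:,::-1])"
```

```text
time: 5.25
tool_pos: [0.6509, 0.0939, 0.0906]
tool_rot: [3.14, 0.021, -3.139]
contact_force: [-0.5, -0.4, -1.5]
opening: 0.0522
[ 3.70479858e-03 -5.99959517e+01 -2.25731081e+01 -2.61752360e-02
 -2.78462068e-02 -4.49195277e-04] [-0.51750578 -0.37667123 -1.45651004] [ 0.04435505  0.00688618 -0.04438947]
```

View pics/side2.png

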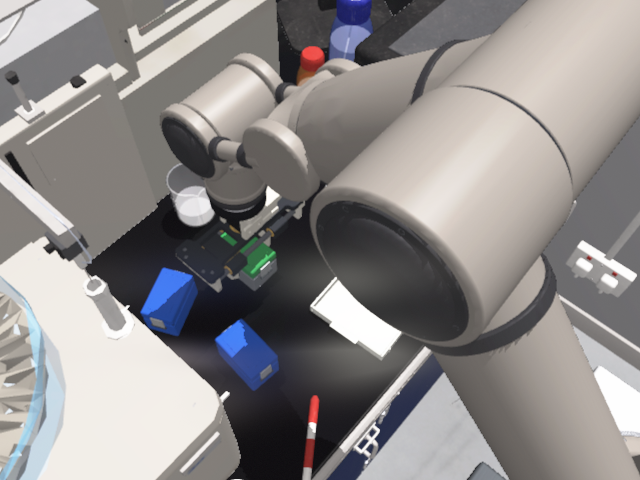

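The box is lifted, seen at (260,265) in the side view, and fz ≈ -1.5 N, so the left box looks like the light one. I'll set it back down gently.

```bash
python3 -m creep '[0.4,0,0,0,0, 0.4,0,0,-0.015,0, 0.4,0,0,-0.015,0, 0.4,0,0,-0.01,0, 0.4,0,0,-0.005,0, 0.4,0,0,0,0]'
```

```text
time: 6.05
tool_pos: [0.6497, 0.0939, 0.0403]
tool_rot: [3.14, 0.017, -3.139]
contact_force: [-0.6, 0.3, -1.2]
opening: 0.052
```

```bash
python3 -m creep '[0.4,0,0,-0.0015,0, 0.4,0,0,0,0]'
```

```text
time: 6.3
tool_pos: [0.6503, 0.0939, 0.0397]
tool_rot: [3.14, 0.019, -3.139]
contact_force: [0.5, 0.1, -2.0]
opening: 0.0517
```

```bash
python3 -m creep '[0.4,0,0,-0.0015,0, 0.4,0,0,0,0]'
```

```text
time: 6.55
tool_pos: [0.6507, 0.094, 0.0395]
tool_rot: [3.14, 0.02, -3.139]
contact_force: [0.0, 0.4, -2.3]
opening: 0.0518
```

```bash
python3 -m creep '[0.4,0,0,-0.003,0, 0.4,0,0,0,0]'
```

```text
time: 6.8
tool_pos: [0.6512, 0.094, 0.0398]
tool_rot: [3.14, 0.022, -3.139]
contact_force: [-0.5, 0.1, -2.4]
opening: 0.0517
```

```bash
python3 -m creep '[0.4,0,0,0,0, 0.4,0,0,0,0]'; python3 -c "
from h import *
for i in range(4):
  im=cam('scene')[0]; s=telemetry.observe();print(s['contact_force'].round(2),s['torque'].round(3),s['tool_pos'].round(4),s['tool_rot'].round(3))
im=cam('side')[0]
cv2.imwrite('pics/side3.png',cv2.resize(im[180:340,140:340],None,fx=4,fy=4*.9)[:600,:,::-1])"
```

```text
time: 7.05
tool_pos: [0.6511, 0.094, 0.0392]
tool_rot: [3.14, 0.022, -3.139]
contact_force: [0.0, 1.0, -0.3]
opening: 0.052
[ 0.7   0.15 -1.06] [0.058 0.091 0.016] [0.6511 0.094  0.0392] [ 3.14   0.022 -3.139]
[-0.44  0.26 -1.28] [-0.028  0.035  0.052] [0.6511 0.094  0.0392] [ 3.14   0.022 -3.139]
[-0.84  0.1  -1.56] [ 0.056 -0.032  0.029] [0.6511 0.094  0.0392] [ 3.14   0.022 -3.139]
[ 0.03 -0.8  -2.  ] [ 0.028 -0.027 -0.021] [0.6511 0.094  0.0393] [ 3.14   0.022 -3.139]
```

View pics/side3.png

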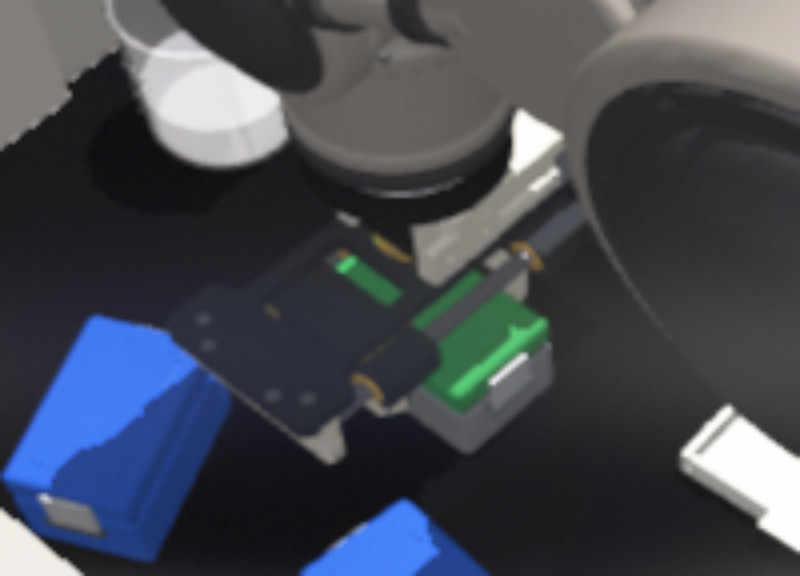

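The box is back at its grasp height, TCP z = 0.0392, and the side view shows it sitting at the table. Releasing and retreating upward.

```bash
python3 -m creep '[0.62,0,0,0,0, 0.7,0,0,0,0, 0.85,0,0,0,0, 0.85,0,0,0.02,0, 0.85,0,0,0.05,0, 0.85,0,0,0.05,0, 0.85,0,0,0,0]'; python3 -c "
from h import *
im=cam('wrist')[0]; s=telemetry.observe();print(s['contact_force'].round(2),s['tool_pos'].round(4),s['tool_rot'].round(3))
cv2.imwrite('pics/wrist4.png',im[:,:,::-1])"
```

```text
time: 8.18
tool_pos: [0.651, 0.094, 0.163]
tool_rot: [3.14, 0.023, -3.139]
contact_force: [0.3, 0.4, -1.1]
opening: 0.0783
[ 0.52 -0.11 -1.08] [0.6497 0.0939 0.1604] [ 3.14   0.018 -3.139]
```

View pics/wrist4.png

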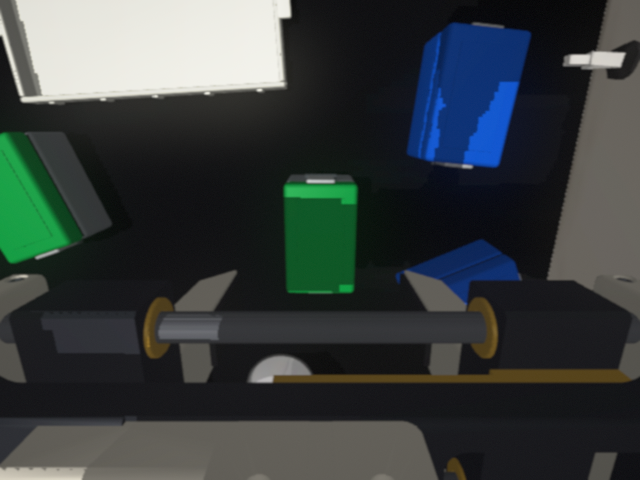

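The left box stands upright at wrist pixel (320,240), unmoved. On to the right box at z ≈ 0.16.

```bash
python3 -m creep '[0.85,-0.005,-0.043,0,0.062, 0.85,-0.005,-0.043,0,0.062, 0.85,-0.005,-0.043,0,0.062, 0.85,-0.005,-0.043,0,0.062, 0.85,-0.005,-0.043,0,0.062, 0.85,0,0,0,0, 0.85,0,0,0,0]'
python3 - <<'E'
from h import *
s=telemetry.observe(); print(s["contact_force"],s["tool_pos"],s["tool_rot"],s["qpos"])
for n in("wrist",):
    im,K,R,t=cam(n)
    for c in [(0.651,0.094,0),(0.6225,-0.126,0.32)]:
        a=np.array([[sx*.042,sy*.026] for sx,sy in((1,1),(1,-1),(-1,-1),(-1,1))])@np.array([[np.cos(c[2]),np.sin(c[2])],[-np.sin(c[2]),np.cos(c[2])]])+c[:2]
        P=np.column_stack([a,np.full(4,.056)])@R.T+t; p=P@K.T; p=p[:,:2]/p[:,2:]
        im=cv2.polylines(np.ascontiguousarray(im),[np.int32(p.round())],True,(255,0,0),1)
    cv2.imwrite(f"pics/{n}5.png",im[:,:,::-1])
E
```

```text
time: 9.1
tool_pos: [0.6184, -0.125, 0.1494]
tool_rot: [3.132, 0.003, -2.817]
contact_force: [0.6, 0.6, 0.3]
opening: 0.0781
[0.55689501 0.61729836 0.28089009] [ 0.61840508 -0.12499274  0.14937647] [ 3.1318776   0.00338506 -2.81740969] [-0.32540691  0.62383328  1.34895589  0.01061697  1.17200446 -2.22454095]
```

View pics/wrist5.png

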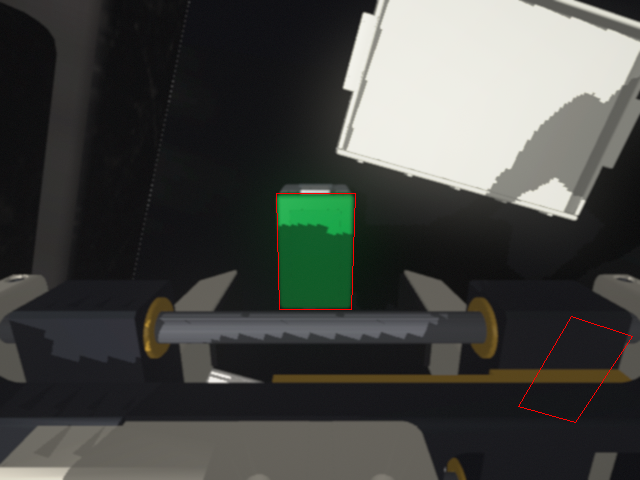

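The model outline matches the right lid in the wrist view, (278,193) to (352,309). Descending.

```bash
python3 -m creep '[0.85,0.003,-0.001,-0.02,-0.003, 0.85,0,0,-0.03,0, 0.85,0,0,-0.03,0, 0.85,0,0,-0.015,0, 0.85,0,0,0,0]'
```

```text
time: 9.78
tool_pos: [0.6224, -0.1191, 0.0515]
tool_rot: [3.132, 0.004, -2.814]
contact_force: [-0.5, 0.1, 0.1]
opening: 0.078
```

```bash
python3 -m creep '[0.85,0,-0.006,0,0, 0.85,0,0,-0.012,0, 0.85,0,0,0,0]'
```

```text
time: 10.15
tool_pos: [0.6239, -0.1256, 0.0414]
tool_rot: [3.134, 0.007, -2.813]
contact_force: [0.0, 0.6, 0.0]
opening: 0.0779
```

```bash
python3 -m creep '[0.85,-0.001,0,-0.0025,0, 0.4,0,0,0,0, 0.4,0,0,0,0, 0.4,0,0,0,0, 0.4,0,0,0,0, 0.4,0,0,0,0]' 45
```

```text
time: 10.9
tool_pos: [0.6233, -0.126, 0.0396]
tool_rot: [3.135, 0.008, -2.813]
contact_force: [0.2, -0.7, -1.3]
opening: 0.0518
```

```bash
python3 -m creep '[0.4,0,0,0.008,0, 0.4,0,0,0.015,0, 0.4,0,0,0.015,0, 0.4,0,0,0.015,0, 0.4,0,0,0.005,0, 0.4,0,0,0,0, 0.4,0,0,0,0, 0.4,0,0,0,0]'; python3 -c "
from h import *
for i in range(4):
  im=cam('side')[0]; s=telemetry.observe();print(s['contact_force'].round(2),s['torque'].round(3),s['tool_pos'].round(4),s['tool_rot'].round(3))
cv2.imwrite('pics/side6.png',im[:,:,::-1])
cv2.imwrite('pics/wrist6.png',cam('wrist')[0][:,:,::-1])"
```

```text
time: 11.9
tool_pos: [0.6209, -0.1251, 0.0992]
tool_rot: [3.131, 0.004, -2.813]
contact_force: [0.1, -0.1, -7.6]
opening: 0.0519
[-0.37 -0.62 -7.03] [0.081 0.088 0.024] [ 0.6209 -0.125   0.0991] [ 3.131e+00  3.000e-03 -2.813e+00]
[-0.61  0.4  -6.21] [0.077 0.027 0.012] [ 0.6209 -0.125   0.0992] [ 3.131e+00  3.000e-03 -2.813e+00]
[-0.06 -0.12 -7.05] [0.061 0.076 0.003] [ 0.621  -0.1251  0.0993] [ 3.132  0.004 -2.813]
[ 0.77 -0.57 -6.78] [ 0.047 -0.004 -0.014] [ 0.6211 -0.1251  0.0994] [ 3.132  0.004 -2.813]
```

View pics/side6.png

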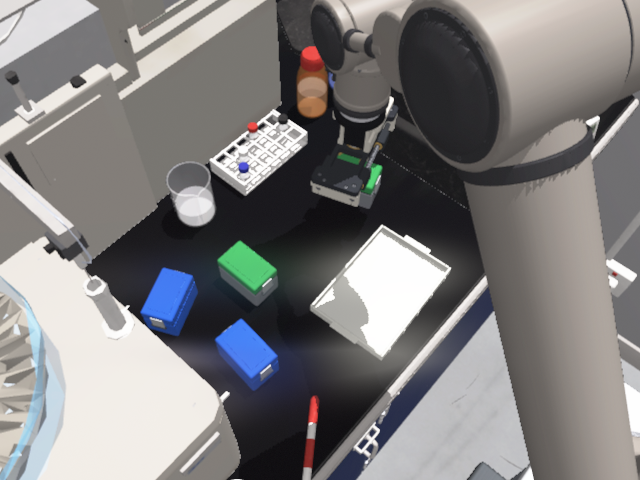

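View pics/wrist6.png

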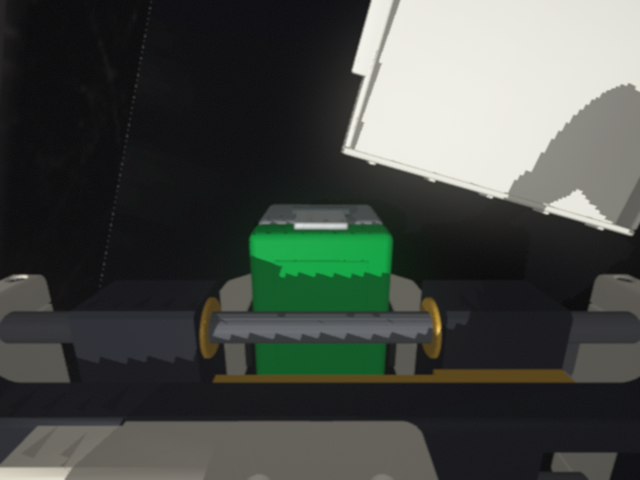

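The right box lifts with fz ≈ -6.8 N, about 0.69 kg, so it's the heavy one. It hangs level in the wrist view, and the left box is standing untouched at (247,272) in the side view. Carrying the right box to the tray.

```bash
python3 -m creep '[0.4,-0.015,0.009,0,-0.03, 0.4,-0.028,0.0175,0,-0.05, 0.4,-0.028,0.0175,0,-0.05, 0.4,-0.028,0.0175,0,-0.05, 0.4,-0.028,0.0175,0,-0.05, 0.4,-0.015,0.009,0,-0.03, 0.4,0,0,0,0, 0.4,0,0,0,0]'; python3 -c "
from h import *
s=telemetry.observe();print(s['contact_force'].round(2),s['tool_pos'].round(4),s['tool_rot'].round(3))
cv2.imwrite('pics/side7.png',cam('side')[0][:,:,::-1])
cv2.imwrite('pics/wrist7.png',cam('wrist')[0][:,:,::-1])"
```

```text
time: 13.15
tool_pos: [0.4767, -0.0356, 0.1008]
tool_rot: [3.134, 0.009, -3.082]
contact_force: [0.9, 0.2, -6.8]
opening: 0.052
[ 0.89  0.24 -6.78] [ 0.4767 -0.0356  0.1008] [ 3.134  0.009 -3.082]
```

View pics/side7.png

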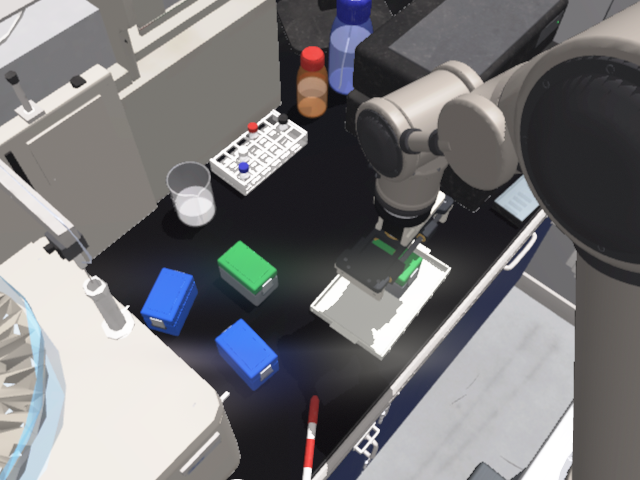

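View pics/wrist7.png

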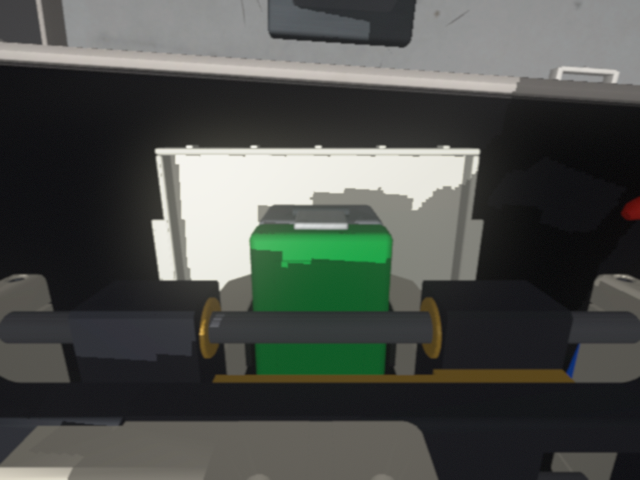

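The box is centred over the tray and parallel to its walls; in the wrist view the tray spans columns 158–478 and the box 250–390. Lowering.

```bash
python3 -m creep '[0.4,0,0,-0.01,0, 0.4,0,0,-0.015,0, 0.4,0,0,-0.015,0, 0.4,0,0,-0.01,0, 0.4,0,0,0,0, 0.4,0,0,0,0]'
```

```text
time: 14.0
tool_pos: [0.4784, -0.0371, 0.0469]
tool_rot: [3.134, 0.009, -3.083]
contact_force: [-0.6, 1.0, -7.6]
opening: 0.0519
```

```bash
python3 -m creep '[0.4,0,0,-0.003,0, 0.4,0,0,0,0, 0.4,0,0,0,0]'
```

```text
time: 14.38
tool_pos: [0.4791, -0.0373, 0.0447]
tool_rot: [3.135, 0.011, -3.083]
contact_force: [-0.6, -0.0, -8.0]
opening: 0.0518
```

```bash
python3 -m creep '[0.4,0,0,-0.002,0, 0.4,0,0,0,0, 0.4,0,0,0,0]'
```

```text
time: 14.75
tool_pos: [0.4793, -0.0373, 0.0428]
tool_rot: [3.135, 0.012, -3.083]
contact_force: [-0.0, 0.8, -7.5]
opening: 0.0517
```

```bash
python3 -m creep '[0.4,0,0,-0.002,0, 0.4,0,0,0,0, 0.4,0,0,0,0]'
```

```text
time: 15.12
tool_pos: [0.4796, -0.0373, 0.043]
tool_rot: [3.136, 0.014, -3.083]
contact_force: [0.0, 0.1, -7.9]
opening: 0.0516
```

```bash
python3 -m creep '[0.4,0,0,-0.003,0, 0.4,0,0,0,0, 0.4,0,0,0,0]'; python3 -c "
from h import *
s=telemetry.observe();print(s['contact_force'].round(2),s['tool_pos'].round(4),s['tool_rot'].round(3))
im=cam('side')[0]; cv2.imwrite('pics/side8.png',cv2.resize(im[220:370,300:460],None,fx=4,fy=4)[:,:,::-1])"
```

```text
time: 15.5
tool_pos: [0.4801, -0.0373, 0.0427]
tool_rot: [3.136, 0.015, -3.083]
contact_force: [0.1, 0.7, -7.6]
opening: 0.0521
[ 0.1   0.67 -7.58] [ 0.4801 -0.0373  0.0427] [ 3.136  0.015 -3.083]
```

View pics/side8.png

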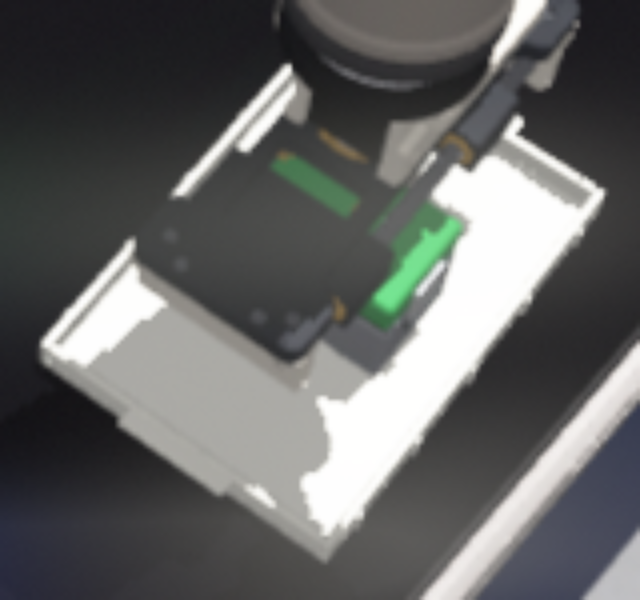

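TCP z has stopped at 0.0427, which is the grasp height plus the 3 mm tray floor. Further down-commands don't move it, so the box is on the floor even though fz still reads -7.6 N. Each zero row re-holds the measured pose, so the fingers still carry the weight. Releasing in place.

```bash
python3 -m creep '[0.58,0,0,0,0, 0.62,0,0,0,0, 0.7,0,0,0,0, 0.85,0,0,0,0, 0.85,0,0,0,0]' 10
```

```text
time: 16.18
tool_pos: [0.4817, -0.0377, 0.0433]
tool_rot: [3.137, 0.019, -3.083]
contact_force: [-1.0, 0.2, -0.1]
opening: 0.077
```

```bash
python3 -m creep '[0.85,0,0,0.02,0, 0.85,0,0,0.04,0, 0.85,0,0,0.05,0, 0.85,0,0,0.05,0, 0.85,-0.05,0,0.03,0, 0.85,-0.04,0,0.02,0, 0.85,0,0,0,0, 0.85,0,0,0,0]'; python3 - <<'E'
from h import *
s=telemetry.observe(); print(s["contact_force"],s["tool_pos"],s['time'])
for n in("side","scene","wrist"):
    im,K,R,t=cam(n)
    for c in [(0.651,0.094,0,.056),(0.480,-0.037,0.06,.059)]:
        a=np.array([[sx*.042,sy*.026] for sx,sy in((1,1),(1,-1),(-1,-1),(-1,1))])@np.array([[np.cos(c[2]),np.sin(c[2])],[-np.sin(c[2]),np.cos(c[2])]])+c[:2]
        for z in (c[3],c[3]-.056):
            P=np.column_stack([a,np.full(4,z)])@R.T+t; p=P@K.T; p=p[:,:2]/p[:,2:]
            im=cv2.polylines(np.ascontiguousarray(im),[np.int32(p.round())],True,(255,0,0),1)
    cv2.imwrite(f"pics/{n}9.png",im[:,:,::-1])
E
```

```text
time: 17.18
tool_pos: [0.3886, -0.0376, 0.2596]
tool_rot: [3.138, 0.02, -3.083]
contact_force: [0.2, -0.3, 0.1]
opening: 0.078
[ 0.23350049 -0.31584259  0.14768134] [ 0.38858724 -0.03761347  0.25956343] 17.175
```

View pics/side9.png

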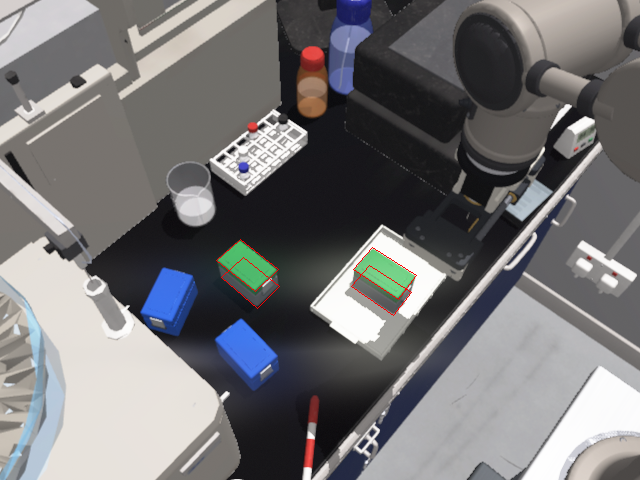

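View pics/scene9.png

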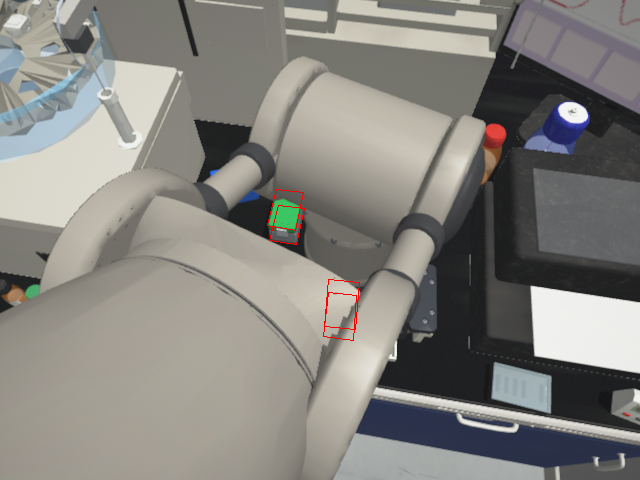

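The side view shows both boxes upright inside their model outlines: the heavy one in the tray at (383,280), the light one in its starting place at (247,272). The gripper is clear of everything and the scene view is partly hidden by the arm. Handing in.

```bash
python3 -m creep '[0.85,0,0,0,0, 0.85,0,0,0,0, 0.85,0,0,0,0, 0.85,0,0,0,0]'; python3 -c "
from cell import workorder; print(workorder.hand_in())"
```

```text
time: 17.82
tool_pos: [0.3894, -0.0374, 0.2573]
tool_rot: [3.136, 0.015, -3.082]
contact_force: [-0.1, 0.7, -0.6]
opening: 0.0778
the job is handed in; nothing more can be done
None
```

The heavier box, the right-hand one, is standing in the white tray, and the lighter left-hand box is back where it started. I handed the job in at about 18 s; the system gave no verdict.

- **Weighing:** I lifted the left box about 50 mm and it read roughly 1.5 N, then put it back. The right box, lifted about 60 mm, read roughly 6.8 N. The force reading is noisy, by about 0.5–1 N, and read up to 1.1 N with nothing held. The left box's exact weight is therefore uncertain, but which box is heavier is not.
- **Setting down:** I lowered the right box in the fingers until the tool stopped going down, at its grasp height plus the 3 mm tray floor, and only then opened them. The wrist force did not confirm either set-down: it still showed the load until the fingers opened. I went by the tool height and the side camera instead.
- **Last checks:** The side camera shows both boxes upright and matching their expected outlines, about (0.480, -0.037) in the tray and (0.651, 0.094) at the start position. The arm had moved clear and the contact force was near zero. In the scene camera the arm hid the tray and part of the left box, so that view could not confirm the result.

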